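Chill the green meal box and slide the cold-well hatch shut

TASK

The countertop cold well is partly covered by its clear sliding hatch. Slide the hatch open, set the green-lidded meal box down upright on the blue cold plate inside the well (do not drop it), then push the hatch along its track until it is fully shut against the frame, without slamming it. Leave the orange-lidded box, the steel pan in the well and the sauce cups where they are.

Things in the scene. Friction and masses are not known exactly. Their poses are not given: they have to be found in the camera images.
- cold_well: Fixed aluminium cold well on the table, 420 mm long (y), 286 mm wide over its tracks (x). Walls 145 mm high; black tracks on both long edges to z = 156, black closing frame at the -y end to z = 161. Origin on the table, under the opening's centre; z up; yaw within 0.2 rad. Opening x -123..123, y -91..91; beyond it (to y = 300) a fixed steel deck at z = 145 over which the open hatch parks
- well_floor (a point): Centre of the well's inner floor, 12 mm above the table, under the opening's centre; axes as the well's. A white divider 6 mm thick stands on it at x = 0, to 72 mm above the table, making two bays 120 mm wide (x) by 182 mm long (y), centred at x = -63 and x = +63 mm, y = 0. One bay holds the blue cold plate, the other the steel pan; which is which varies
- hatch (a joint): Travel of the hatch along the well's +y, m: 0 = shut against the frame, 0.19 = fully open at its stop, opening clear. Clear panel with blue edges, 268 (x) by 196 (y) by 6 mm, top 153 mm above the table (blue trim to 155). At travel q its closing edge is at well y = q - 98 mm. Starts 30 to 100 mm open, stays where left; friction 2 N, damping 10 N per m/s, 0.6 kg
- hatch_grip (a point): Centre of the top of the hatch's blue grip, 189 mm above the table: an upright solid bar on the middle of the panel (at well x = 0, y = travel), 100 mm long along the well's x, 14 mm thick along y, rising 36 mm above the panel. Pinch it from above or push on either flat side. Axes as the well's
- cold_plate: Blue slab, 110 mm (x) by 165 mm (y) by 30 mm high, 0.9 kg, lying loose on the floor of one bay, its axes along the well's. Origin at the centre of its underside; top 30 mm above that
- green_box: White meal box, green lid and handle, 0.3 to 0.65 kg. 104 (x) by 140 (y) by 55 mm high; over its middle a bar along y, 90 mm long, 14 mm thick (x), 76 to 94 mm above the underside, on a post at each end. Origin: centre of underside. Starts upright on the table, its y within 0.25 rad of world y. Fits a bay only with its y along the well's y (8 mm spare each side in x)
- orange_box: Bystander: the same meal box with an orange lid and handle, upright on the table near the green one; which of the two is nearer the robot varies. Origin at the centre of its underside
- steel_pan: Bystander: lidded steel pan, 110 mm (x) by 156 mm (y) by 72 mm high, in the other bay of the well. Origin at the centre of its underside
- sauce_cup0: Bystander: white sauce cup, 68 mm across, 42 mm high, on the table. Origin at the centre of its underside
- sauce_cup1: Bystander: another such cup
Mind the look-alikes: they are no part of the job. Leave any purple look-alike of the green_box alone. Of the things that look like the cold_plate, the larger one is meant.

How it is judged:
By the outcome, as a careful person would: the job done as asked, in the order asked, and still so for the second after the job is handed in, with the robot touching nothing.
It also fails if it takes over 67 s, if anything falls off the work surface, if the arm or the gripper's body presses on something with over 40 N, if the wrist force passes 120 N, or if a joint passes its speed limit or range.

ROBOT

A 7-joint arm with a two-finger parallel gripper is mounted at the origin on the work surface. World frame = base frame: x ahead of the robot, y to its left, z up, the work surface at z = 0. Lengths are in m, angles in rad, forces in N, time in s.
With the tool pointing down it reaches from about 0.425 to 0.875 m from the base axis. Payload 4.7 kg.
Tool frame: the origin (TCP) lies at the very end of the fingers, on their centre line; the grasp point (between the pads) lies 19 mm behind it; x points along the fingers, y is the direction in which the jaws open and shut, and the axes are right-handed (so a half turn about x gives the same grasp; the last joint's range is limited). The gripper opens to 87 mm and grips with 3 to 60 N. Pads are 19 mm wide; open, the fingers measure 117 mm over their backs; the gripper's body (75 mm by 190 mm) begins 51 mm behind the grasp point.
Start: joints at [-1.185, 0.321, -0.07, 1.45, 0.023, 1.371, -0.057], TCP at [0.236, 0.606, 0.223] pointing down, gripper open.
Joint ranges: [-2.86, 2.86], [-0.3, 2.09], [-1.38, 1.24], [0.06, 2.45], [-1.56, 4.7], [0.09, 2.05], [-2.69, 2.69]. Speed limits (rad/s): [2.57, 2.57, 3.14, 3.14, 3.14, 3.14, 3.14].

INTERFACE

Orientations are given as a rotation vector (axis times angle).
In Python, from plant import robot, camera, camera_model, job gives the robot as it stands. The module is installed in compiled form; this text tells all that it offers.
- The arm moves only by the shell command python3 -m handwheel 'ROWS'. ROWS is text: rows parted by semicolons, each of 5 numbers parted by spaces: the shift along the world's x, y, z in cm, then the turn about the world's z in rad, then the opening, from -1 (shut) to 1 (fully open), so that 0 is half open. A call has 1 to 5 rows; each row shifts and turns the commanded pose from where the row before left it; what a row does not reach is not made up. A row lasts 1/12 s, in which the tool goes at most 41.7 mm and 7.16 degrees, less where a joint would pass 70% of its speed; a pose out of reach is approached as far as the arm can. A call with a gripper value outside its range is refused whole. The fingers move at their own pace and stop on an object; the grip force is fixed at half the most. Time passes only in rows, so rows that do not move let the fingers close. It gives the time, the measured TCP pose, the force and the opening at its end, in the units of the state.
- robot.read_state(): the state, without advancing time (a new reading comes with each control period).
- camera(name): name is "scene" or "top"; returns the picture (420x560x3 uint8, red, green, blue); there is no depth.
- camera_model(name): a dict with "K" (3x3 intrinsics, pixels), "distortion" ([k1, k2, p1, p2, k3] as OpenCV has them; the pictures are not rectified), "pose" (4x4, takes a point from camera to world coordinates). Camera axes: x right, y down, z forward; pixel columns grow to the right and rows downward; lengths in m; the calibration is good to about 2 mm. A picture is of the moment at which its call begins. camera_model takes no time and is no camera call.
- job.close_job(): hands the job in, once; it reports no verdict.
The state is a dict: "clock": time; "q": joint angles; "qvel": joint speeds; "joint_torque": joint torques, N m; "position": TCP position; "tcp_rot": TCP orientation; "force": force on the tool from outside, world axes, zero at the start; "ft_torque": the same for the moment, N m; "grip_width": finger opening in m.
Only numpy, scipy, OpenCV 4.12 (cv2) and the standard library are available. Lean on these libraries where they do the work, as an engineer would, in place of code of your own. Each camera call takes 0.05 s, during which the arm holds its last target.

## Working session

There is one attempt and no reset: what is moved stays moved. The work goes in short steps, Python scripts to look and compute and a shell command to move; the robot and the scene stay as the last step left them, time stands still between calls to the robot, and variables do not carry over. Pictures are saved under pics/ and viewed, and the job is handed in when it is done.

```bash
mkdir -p pics; python3 - <<'E'
from plant import robot,camera,camera_model
import cv2,numpy as np
for n in("scene","top"):
    im=camera(n); cv2.imwrite(f"pics/{n}0.png",im[:,:,::-1]); m=camera_model(n); print(n,np.round(m["K"],1).tolist(),m["distortion"],np.round(m["pose"],3).tolist())
s=robot.read_state()
for k in s: print(k,np.round(s[k],3))
E
```

```text
scene [[490.2, 0.0, 284.7], [0.0, 490.2, 212.3], [0.0, 0.0, 1.0]] [-0.14394456  0.          0.          0.          0.        ] [[0.793, 0.579, -0.19, 0.74], [0.609, -0.754, 0.244, -0.386], [-0.002, -0.309, -0.951, 1.36], [0.0, 0.0, 0.0, 1.0]]
top [[477.9, 0.0, 279.7], [0.0, 477.9, 211.5], [0.0, 0.0, 1.0]] [-0.13423301  0.          0.          0.          0.        ] [[0.027, -0.992, 0.122, 0.38], [-1.0, -0.025, 0.016, -0.076], [-0.013, -0.123, -0.992, 1.232], [0.0, 0.0, 0.0, 1.0]]
clock 0.1
q [-1.185  0.322 -0.07   1.452  0.023  1.371 -0.057]
qvel [-0.001 -0.002 -0.001 -0.002 -0.001  0.001  0.   ]
joint_torque [-0.0000e+00 -4.9257e+01 -4.0600e-01 -3.1340e+01 -6.4000e-02  4.0000e-02
  0.0000e+00]
position [0.236 0.605 0.222]
tcp_rot [ 0.29   1.551 -0.293]
force [ 0.219  0.544 -0.197]
ft_torque [-0.017 -0.051  0.042]
grip_width 0.087
```

View pics/scene0.png

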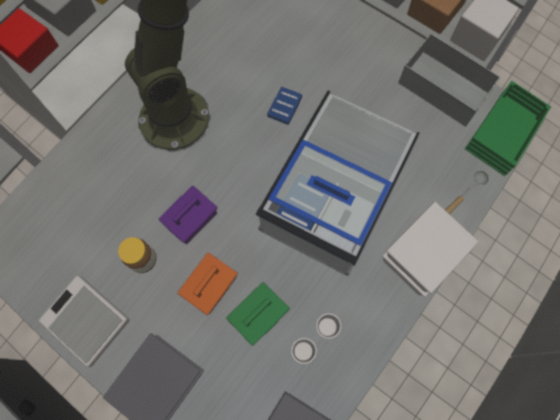

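View pics/top0.png

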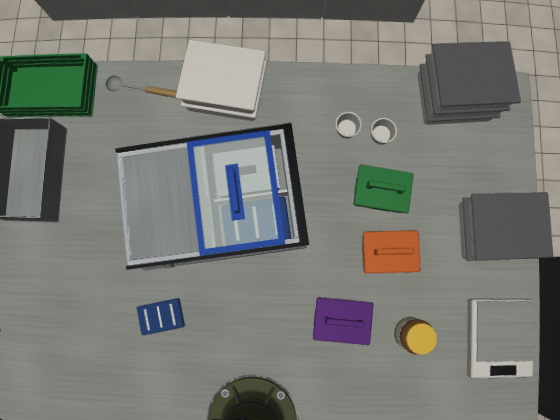

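The green candidates in the top view are the meal box at (385,188), which has a lid and bar, and the large green crate at (47,85), which has no handle. The box at (385,188) is the target. The purple box at (343,321) and the orange box at (391,251) stay. The blue slab in the well's near bay at (250,223) is larger than the small blue pack at (160,316), so the slab is the plate. The pan is in the far bay.

```bash
cat > h.py <<'E'
import cv2,numpy as np
from plant import robot,camera,camera_model
def ray(n,uv):
    m=camera_model(n);K=np.array(m["K"]);d=np.array(m["distortion"]);T=np.array(m["pose"])
    p=cv2.undistortPoints(np.array(uv,float).reshape(-1,1,2),K,d).reshape(-1,2)
    r=np.c_[p,np.ones(len(p))]@T[:3,:3].T
    return T[:3,3],r
def plane(n,uv,z):
    o,r=ray(n,uv); return o+r*((z-o[2])/r[:,2])[:,None]
def mask(im,col):
    h=cv2.cvtColor(im,cv2.COLOR_RGB2HSV)
    lo,hi={"green":((45,90,40),(80,255,255)),"blue":((105,130,60),(125,255,255)),"orange":((5,150,80),(15,255,255))}[col]
    return cv2.inRange(h,lo,hi)
def rects(im,col,amin=80):
    cs,_=cv2.findContours(mask(im,col),cv2.RETR_CCOMP,cv2.CHAIN_APPROX_NONE)
    return [(cv2.contourArea(c),cv2.minAreaRect(c),c) for c in cs if cv2.contourArea(c)>amin]
E
python3 - <<'E'
from h import *
from scipy.spatial.transform import Rotation as R
print(np.round(R.from_rotvec(robot.read_state()["tcp_rot"]).as_matrix(),3).tolist())
for n in("top","scene"):
    im=cv2.imread(f"pics/{n}0.png")[:,:,::-1].copy()
    for col,z in(("green",.055),("orange",.055),("blue",.155)):
        for a,r,c in rects(im,col):
            P=plane(n,cv2.boxPoints(r),z)[:,:2]; e=P[1]-P[0],P[2]-P[1]
            L=[np.linalg.norm(x) for x in e]; l=e[int(np.argmax(L))]; 
            print(n,col,a,np.round(r[0]),"ctr",np.round(P.mean(0),4),"size",np.round(L,3),"yaw long-from-y",round(float(np.arctan(-l[0]/l[1])),3))
    c=im
    cv2.imwrite(f"pics/{n}crop.png",cv2.resize(c[110:290,100:430] if n=="top" else c[80:360,160:440],None,fx=2.2 if n=="top" else 2,fy=2.2 if n=="top" else 2,interpolation=cv2.INTER_CUBIC)[:,:,::-1])
E
```

```text
[[-0.001, 0.363, 0.932], [-0.002, 0.932, -0.363], [-1.0, -0.002, 0.0]]
top green 2158.0 [383. 189.] ctr [ 0.5898 -0.3152] size [0.105 0.143] yaw long-from-y -0.125
top green 4804.5 [48. 85.] ctr [0.8585 0.5849] size [0.292 0.178] yaw long-from-y -0.019
top orange 2208.0 [391. 252.] ctr [ 0.4333 -0.3357] size [0.141 0.102] yaw long-from-y 0.024
top blue 1131.5 [160. 316.] ctr [0.2681 0.2051] size [0.098 0.064] yaw long-from-y 0.234
top blue 105.0 [146. 319.] ctr [0.2609 0.2353] size [0.013 0.055] yaw long-from-y -1.347
top blue 89.0 [159. 316.] ctr [0.2681 0.206 ] size [0.011 0.053] yaw long-from-y -1.312
top blue 110.0 [172. 314.] ctr [0.275  0.1766] size [0.013 0.055] yaw long-from-y -1.34
top blue 618.5 [234. 192.] ctr [0.5569 0.046 ] size [0.029 0.129] yaw long-from-y -1.404
top blue 9846.0 [237. 192.] ctr [0.5584 0.04  ] size [0.216 0.269] yaw long-from-y -1.408
top blue 7792.5 [234. 192.] ctr [0.5568 0.0466] size [0.179 0.245] yaw long-from-y -1.406
scene green 1872.5 [257. 313.] ctr [ 0.5927 -0.3166] size [0.135 0.1  ] yaw long-from-y -0.117
scene green 3864.0 [508. 128.] ctr [0.8615 0.5918] size [0.311 0.161] yaw long-from-y 0.012
scene orange 1764.5 [207. 283.] ctr [ 0.4364 -0.3358] size [0.136 0.103] yaw long-from-y 0.066
scene blue 446.0 [331. 189.] ctr [0.5568 0.0476] size [0.03  0.125] yaw long-from-y -1.413
scene blue 152.0 [330. 190.] ctr [0.5566 0.0464] size [0.014 0.1  ] yaw long-from-y -1.396
scene blue 6918.0 [328. 194.] ctr [0.5557 0.0347] size [0.218 0.279] yaw long-from-y -1.412
scene blue 5803.0 [330. 191.] ctr [0.5561 0.0457] size [0.181 0.258] yaw long-from-y -1.421
```

View pics/topcrop.png

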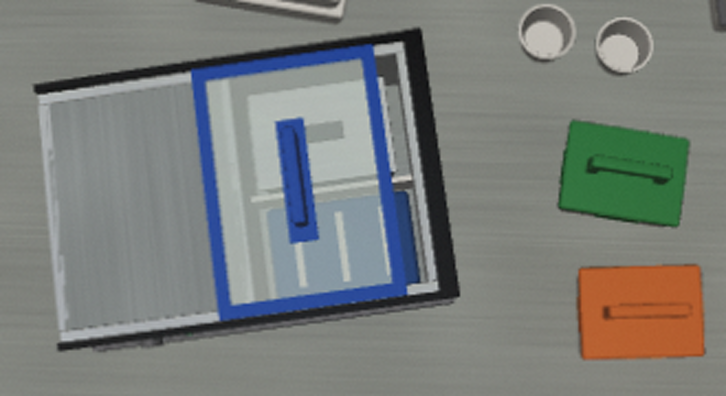

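View pics/scenecrop.png

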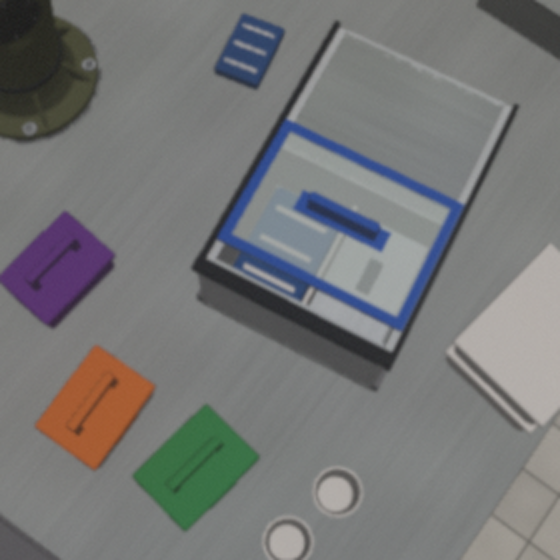

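```bash
python3 - <<'E'
from h import *
# outer corners
t=np.array([[420,29],[458,295],[36,86],[59,348]])/2.2+[100,110]
s=np.array([[388,364],[194,264],[517,105],[337,22]])/2+[160,80]
for n,c in(("top",t),("scene",s)):
    P=np.r_[plane(n,c[:2],.161),plane(n,c[2:],.156)][:,:2]
    print(n,np.round(P,4).tolist())
    print("w",np.linalg.norm(P[0]-P[1]),np.linalg.norm(P[2]-P[3]),"L",np.linalg.norm(P[0]-P[2]),np.linalg.norm(P[1]-P[3]))
    yv=(P[2]+P[3]-P[0]-P[1]);print("yaw",np.arctan2(-yv[0],yv[1])); yv/=np.linalg.norm(yv)
    a=(P[0]+P[1])/2; b=(P[2]+P[3])/2
    print("origin",a+.12*yv,b-.3*yv)
# grip top, divider top
im=cv2.imread("pics/scene0.png")[:,:,::-1].copy()
print("griptop",plane("scene",[[330,190]],.189),plane("top",[[100+300/2.2,110+175/2.2]],.189))
# handles
print("gh top",plane("top",np.array([[591,159],[671,174]])/2.2+[100,110],.094)[:,:2],"scene",plane("scene",np.array([[174,490],[222,444]])/2+[160,80],.094)[:,:2])
# free corner: closing-edge of hatch top
print("hatch edge",plane("top",np.array([[372,45],[407,296]])/2.2+[100,110],.155)[:,:2],plane("scene",np.array([[220,238],[402,328]])/2+[160,80],.155)[:,:2])
E
```

```text
top [[0.7198, -0.0797], [0.4406, -0.1251], [0.6518, 0.3306], [0.3739, 0.2861]]
w 0.282881109511101 0.2814089106757006 L 0.415897855147533 0.4165897324246138
yaw 0.1625967140568052
origin [0.56079945 0.01598423] [0.56140761 0.01227692]
scene [[0.7178, -0.0761], [0.4438, -0.1207], [0.6522, 0.3331], [0.3779, 0.2862]]
w 0.27763312645729143 0.2782899022575948 L 0.41439149954285837 0.41217613063368574
yaw 0.1597709109374201
origin [0.56169863 0.02011635] [0.56276714 0.01348558]
griptop [[0.56168511 0.03275424 0.189     ]] [[0.55569184 0.03768074 0.189     ]]
gh top [[ 0.59775673 -0.27198754]
 [ 0.5834709  -0.36116836]] scene [[ 0.59515027 -0.3585135 ]
 [ 0.60741864 -0.27477179]]
hatch edge [[ 0.70291838 -0.02932851]
 [ 0.43858058 -0.07320912]] [[ 0.44698952 -0.07077817]
 [ 0.70500295 -0.02552864]]
```

```bash
python3 -m handwheel '1.8 -3.4 1 -0.1 -1; 1.8 -3.4 1 -0.1 -1; 1.8 -3.4 1 -0.1 -1; 1.8 -3.4 1 -0.1 -1; 1.8 -3.4 0 -0.1 -1'; python3 -m handwheel '1.8 -3.4 0 -0.1 -1; 1.8 -3.4 0 -0.1 -1; 1.8 -3.4 0 -0.1 -1; 1.8 -3.4 0 -0.1 -1; 1.8 -3.4 0 -0.1 -1'
```

```text
clock: 0.52
position: [0.3272, 0.4345, 0.2643]
tcp_rot: [0.687, 1.46, -0.682]
force: [0.9, 0.9, 0.5]
grip_width: 0.0617
clock: 0.93
position: [0.4165, 0.2637, 0.2623]
tcp_rot: [1.065, 1.295, -1.065]
force: [1.5, 0.4, 0.2]
grip_width: 0.0282
```

```bash
python3 -m handwheel '1.8 -3.3 0 -0.04 -1; 1.8 -3.3 0 0 -1; 1.8 -3.3 0 0 -1; 1.8 -3.3 0 0 -1; 1.8 -3.3 0 0 -1'; python3 -m handwheel '1.9 -3.3 0 0 -1; 1.9 -3.3 0 0 -1; 1.8 -3.3 0 0 -1; 0 0 0 0 -1; 0 0 0 0 -1'
python3 - <<'E'
from h import *
from scipy.spatial.transform import Rotation as R
s=robot.read_state();print(s["position"],R.from_rotvec(s["tcp_rot"]).as_matrix()[:,1],s["grip_width"])
p=np.array(s["position"][:2])-[.5615,.015]; c,n=np.cos(.161),np.sin(.161);print("well xy",c*p[0]+n*p[1],-n*p[0]+c*p[1])
cv2.imwrite("pics/a.png",camera("scene")[:,:,::-1])
E
```

```text
clock: 1.35
position: [0.5065, 0.0988, 0.2624]
tcp_rot: [1.091, 1.28, -1.091]
force: [0.9, 1.1, 0.9]
grip_width: 0.0017
clock: 1.77
position: [0.5623, -0.0014, 0.262]
tcp_rot: [1.094, 1.278, -1.097]
force: [-0.3, 0.4, -0.6]
grip_width: 0.0005
[ 0.56233109 -0.00140586  0.26204721] [ 0.98825824  0.15278938 -0.00103143] 0.0005108328944456651
well xy -0.00180960780926242 -0.016326918484749358
```

View pics/a.png

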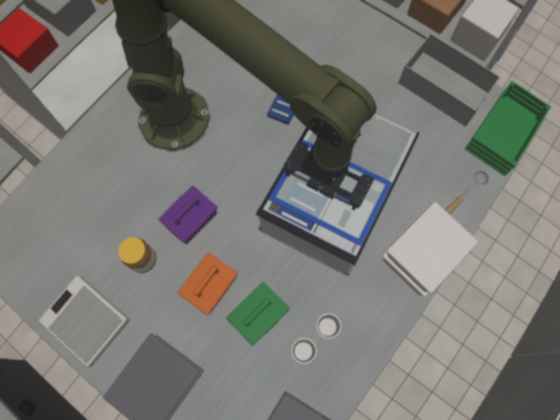

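The shut gripper is above the panel at about (315,185), on the frame side of the grip. I'll lower it beside the grip.

```bash
python3 -m handwheel '0 0 -3 0.01 -1; 0 0 -2.5 0 -1; 0 0 -2 0 -1; 0 0 -1 0 -1; 0 0 -0.5 0 -1'; python3 -m handwheel '-0.16 1 0 0 -1; -0.16 1 0 0 -1; -0.16 1 0 0 -1;-0.16 1 0 0 -1; -0.16 1 0 0 -1'
```

```text
clock: 2.23
position: [0.5607, 0.0034, 0.1708]
tcp_rot: [1.081, 1.288, -1.084]
force: [0.3, -0.4, 0.9]
grip_width: 0.0007
clock: 2.65
position: [0.5548, 0.0522, 0.1739]
tcp_rot: [1.084, 1.282, -1.082]
force: [0.8, -2.5, 2.2]
grip_width: 0.0006
```

```bash
python3 -m handwheel '-0.16 1 0 0 -1; -0.16 1 0 0 -1; -0.16 1 0 0 -1;-0.16 1 0 0 -1; -0.16 1 0 0 -1'; python3 -m handwheel '-0.16 1 0 0 -1; -0.16 1 0 0 -1; -0.16 1 0 0 -1;-0.08 0.5 0 0 -1; -0.08 0.5 0 0 -1';python3 -m handwheel '-0.08 0.5 0 0 -1;-0.08 0.5 0 0 -1;-0.08 0.5 0 0 -1;-0.05 0.3 0 0 -1;-0.05 0.3 0 0 -1'; python3 - <<'E'
from h import *
cv2.imwrite("pics/b.png",camera("top")[:,:,::-1])
E
```

```text
clock: 3.07
position: [0.5462, 0.1025, 0.1727]
tcp_rot: [1.084, 1.284, -1.083]
force: [1.5, -2.8, 1.9]
grip_width: 0.0001
clock: 3.48
position: [0.5393, 0.1427, 0.1723]
tcp_rot: [1.083, 1.285, -1.083]
force: [1.5, -1.7, 0.9]
grip_width: 0.0006
clock: 3.9
position: [0.536, 0.1629, 0.1723]
tcp_rot: [1.083, 1.285, -1.084]
force: [0.5, -1.4, 1.0]
grip_width: 0.001
```

View pics/b.png

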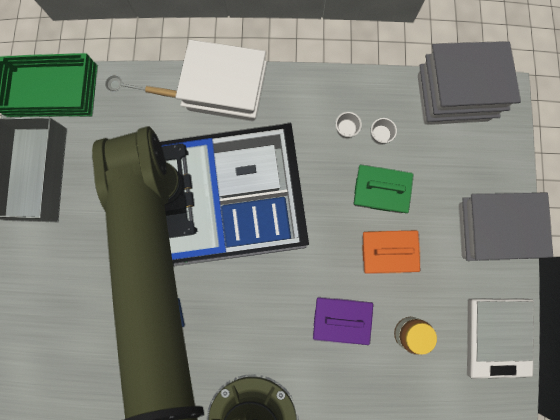

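The hatch is most of the way open: its edge is near column 220 in the top view, and the plate at (257,222) and the pan at (248,170) are uncovered. I'll push gently on to the stop.

```bash
python3 -m handwheel '-0.08 0.5 0 0 -1;-0.08 0.5 0 0 -1;-0.05 0.3 0 0 -1;-0.05 0.3 0 0 -1;0 0 0 0 -1';python3 -m handwheel '-0.03 0.2 0 0 -1;-0.03 0.2 0 0 -1;-0.03 0.2 0 0 -1;0 0 0 0 -1'
```

```text
clock: 4.37
position: [0.5333, 0.1799, 0.1724]
tcp_rot: [1.083, 1.286, -1.083]
force: [1.2, 0.5, -0.2]
grip_width: 0.0004
clock: 4.7
position: [0.5327, 0.1851, 0.1725]
tcp_rot: [1.084, 1.285, -1.084]
force: [-0.8, -1.4, -0.1]
grip_width: 0.0005
```

```bash
python3 -m handwheel '-0.03 0.2 0 0 -1;-0.03 0.2 0 0 -1;0 0 0 0 -1'
```

```text
clock: 4.95
position: [0.5324, 0.1865, 0.1725]
tcp_rot: [1.082, 1.282, -1.087]
force: [-0.6, -6.2, 0.2]
grip_width: 0.0006
```

```bash
python3 -m handwheel '0.08 -0.5 0 0 -1; 0.3 -1.5 1 0 -1; 0.3 -1.5 3 0 -1; 0.6 -3 2 0 0; 0.6 -3.5 1.5 0 0.5';python3 -m handwheel '0.6 -4 0 0 0.5;0.6 -4 0 -0.1 0.5;0.6 -4 0 -0.1 0.5;0.6 -4 0 -0.1 0.5;0.5 -4 0 0 0.5';  python3 -m handwheel '0.5 -4 0 0 0.5;0.5 -4 0 0 0.5;0.5 -4 0 0 0.5;0.5 -4 -2 0 0.5;0 0 0 0 0.5'; python3 - <<'E'
from h import *
for n in("top","scene"):
    im=camera(n);cv2.imwrite(f"pics/c{n}.png",cv2.resize(im[100:300,100:430],None,fx=2.2,fy=2.2,interpolation=2)[:,:,::-1])
    for a,r,c in rects(im,"green"):
        print(n,a,np.round(plane(n,[r[0]],.055),4))
    for a,r,c in rects(im,"blue",500):
        print(n,a,r[0],np.round(plane(n,[r[0]],.042),4),np.round(plane(n,[r[0]],.155),4))
E
```

```text
clock: 5.37
position: [0.5523, 0.0897, 0.2508]
tcp_rot: [1.084, 1.285, -1.076]
force: [1.4, -0.4, 0.3]
grip_width: 0.0075
clock: 5.78
position: [0.5807, -0.1138, 0.2492]
tcp_rot: [1.31, 1.141, -1.305]
force: [1.1, 0.6, -0.1]
grip_width: 0.0389
clock: 6.2
position: [0.5962, -0.2791, 0.2273]
tcp_rot: [1.307, 1.135, -1.318]
force: [-1.0, -0.1, -1.3]
grip_width: 0.0642
top 5616.5 [[0.8561 0.5799 0.055 ]]
top 1127.5 (159.50001525878906, 316.5) [[0.2563 0.2345 0.042 ]] [[0.2681 0.205  0.155 ]]
top 2572.0 (255.58226013183594, 221.4713897705078) [[0.5005 0.0023 0.042 ]] [[ 0.4891 -0.0052  0.155 ]]
top 606.5 (166.33169555664062, 201.3168182373047) [[0.5459 0.2317 0.042 ]] [[0.5302 0.2024 0.155 ]]
top 9364.5 (166.3650665283203, 201.57431030273438) [[0.5453 0.2315 0.042 ]] [[0.5296 0.2023 0.155 ]]
top 7634.5 (166.4197998046875, 201.68319702148438) [[0.545  0.2314 0.042 ]] [[0.5294 0.2022 0.155 ]]
scene 1208.0 [[ 0.5903 -0.3381  0.055 ]]
scene 3856.5 [[0.8622 0.5857 0.055 ]]
scene 1331.0 (303.65570068359375, 201.0830535888672) [[0.4994 0.0122 0.042 ]] [[ 0.5201 -0.022   0.155 ]]
scene 6028.0 (355.1826477050781, 142.38873291015625) [[0.5103 0.2544 0.042 ]] [[0.53   0.1995 0.155 ]]
scene 5180.0 (355.8478088378906, 142.28118896484375) [[0.5116 0.2559 0.042 ]] [[0.5312 0.2009 0.155 ]]
```

View pics/ctop.png

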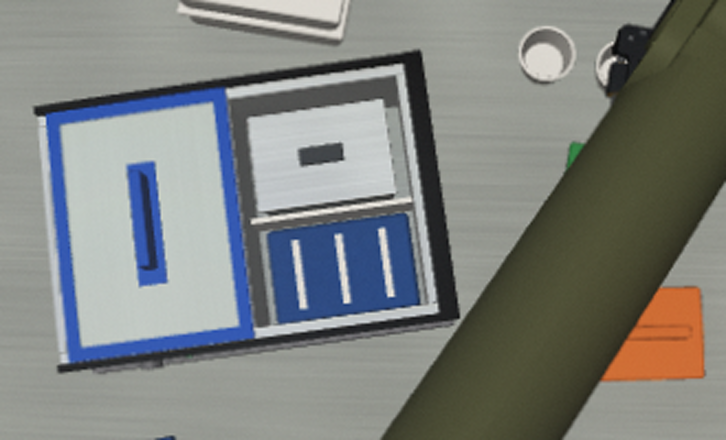

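View pics/cscene.png

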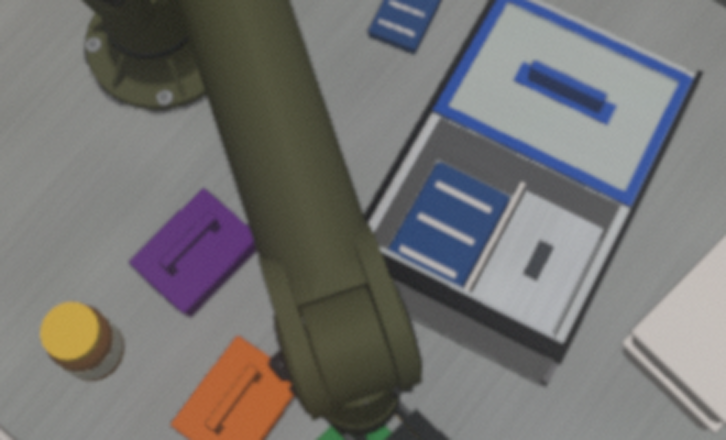

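```bash
python3 -m handwheel '-0.3 -1.9 0 0 0.5; -0.2 -1.8 0 0 0.5;0 0 0 0 0.5;0 0 0 0 0.5'; python3 - <<'E'
from h import *
from scipy.spatial.transform import Rotation as R
s=robot.read_state();print(s["position"],s["grip_width"]);M=R.from_rotvec(s["tcp_rot"]).as_matrix();print(M[:,1],np.arctan2(M[1,1],M[0,1]),M[:,0])
E
```

```text
clock: 6.63
position: [0.5951, -0.3053, 0.2303]
tcp_rot: [1.306, 1.143, -1.303]
force: [0.1, 0.4, -0.5]
grip_width: 0.0655
[ 0.59510082 -0.30530706  0.23025926] 0.06550062163176816
[ 0.99143386 -0.13059313  0.00208443] -0.13096749246887981 [ 2.12826124e-03  1.96057235e-04 -9.99997716e-01]
```

```bash
python3 -m handwheel '-0.4 -1.1 -3 0 0.5; 0 0 -3.5 0 0.5;0 0 -3.5 0 0.5;0 0 -1 0 0.5;0 0 0 0 0.5'; python3 - <<'E'
from h import *
print(robot.read_state()["position"])
cv2.imwrite("pics/d.png",cv2.resize(camera("scene")[220:400,140:400],None,fx=3,fy=3,interpolation=2)[:,:,::-1])
cv2.imwrite("pics/dt.png",cv2.resize(camera("top")[100:300,300:500],None,fx=3,fy=3,interpolation=2)[:,:,::-1])
E
```

```text
clock: 7.05
position: [0.59, -0.3129, 0.1162]
tcp_rot: [1.303, 1.152, -1.305]
force: [-0.6, -0.2, 0.7]
grip_width: 0.0656
[ 0.58998793 -0.31285228  0.11616925]
```

View pics/d.png

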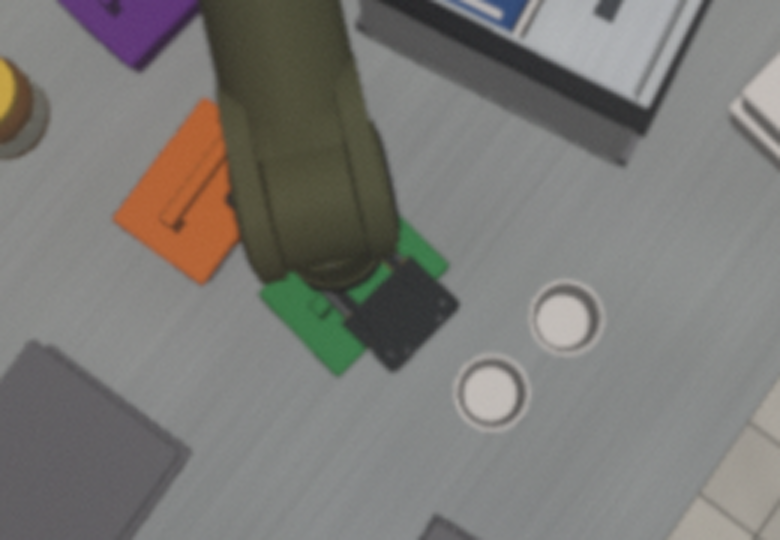

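View pics/dt.png

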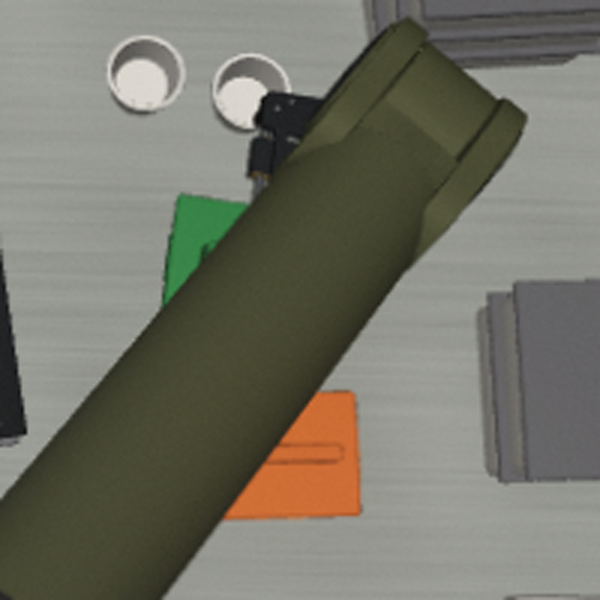

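The gripper straddles the green handle, about (375,310) in the enlarged scene crop. The lid colour confirms this is the green box, and the cups and orange box are clear of the gripper. I'll lower and grip.

```bash
python3 -m handwheel '0.1 -0.3 -2.5 0 0.5; 0 0 -1.5 0 0.5;0 0 -0.8 0 0.5;0 0 0 0 0.5'; python3 -m handwheel '0 0 0 0 -1;0 0 0 0 -1;0 0 0 0 -1;0 0 0 0 -1;0 0 0 0 -1'; python3 -m handwheel '0 0 0 0 -1;0 0 0 0 -1;0 0 0 0 -1'
```

```text
clock: 7.48
position: [0.5911, -0.3185, 0.0699]
tcp_rot: [1.305, 1.147, -1.306]
force: [0.0, 0.7, -0.6]
grip_width: 0.0653
clock: 7.9
position: [0.592, -0.3196, 0.0717]
tcp_rot: [1.305, 1.143, -1.304]
force: [-0.0, 0.4, 0.6]
grip_width: 0.0396
clock: 8.15
position: [0.5917, -0.3195, 0.0711]
tcp_rot: [1.305, 1.144, -1.305]
force: [0.1, 1.2, 0.6]
grip_width: 0.0198
```

```bash
python3 -m handwheel '0 0 -0.5 0 0;0 0 0 0 0;0 0 0 0 -1;0 0 0 0 -1;0 0 0 0 -1'; python3 -m handwheel '0 0 0 0 -1;0 0 0 0 -1;0 0 0 0 -1;0 0 0 0 -1;0 0 0 0 -1'
```

```text
clock: 8.57
position: [0.5917, -0.3195, 0.066]
tcp_rot: [1.305, 1.144, -1.305]
force: [0.0, -0.2, 0.9]
grip_width: 0.0196
clock: 8.98
position: [0.5917, -0.3195, 0.0661]
tcp_rot: [1.305, 1.144, -1.305]
force: [0.4, -0.3, 0.5]
grip_width: 0.0134
```

```bash
python3 -m handwheel '0 0 0 0 -1;0 0 1 0 -1;0 0 1 0 -1;0 0 1 0 -1;0 0 0 0 -1'
```

```text
clock: 9.4
position: [0.5929, -0.3203, 0.0988]
tcp_rot: [1.306, 1.141, -1.303]
force: [-0.6, -1.2, -5.6]
grip_width: 0.0136
```

```bash
python3 -m handwheel '0 0 2 0 -1;0 0 3 0 -1;0 0 3 0 -1;0 0 3 0 -1;0 0 3 0 -1'; python3 -m handwheel '0 0 3 0 -1;0 0 2 0 -1;-0.4 1.5 0 0 -1;-0.7 2.5 0 0.05 -1;-0.9 3 0 0.05 -1';python3 -m handwheel '-0.9 3 0 0.05 -1;-0.9 3 0 0.05 -1;-0.9 3 0 0.05 -1;-0.9 3 0 0.04 -1;-0.9 3 0 0 -1';python3 -m handwheel '-0.8 3 0 0 -1;-0.8 3 0 0 -1;-0.7 2.3 0 0 -1;-0.4 1.6 0 0 -1;0 0 0 0 -1';python3 -m handwheel '0 0 0 0 -1;0 0 0 0 -1'
cat > st.py <<'E'
from h import *
from scipy.spatial.transform import Rotation as R
s=robot.read_state();M=R.from_rotvec(s["tcp_rot"]).as_matrix()
print(np.round(s["position"],4),"jaw",round(float(np.arctan2(M[1,1],M[0,1])),3),"F",np.round(s["force"],1),"g",round(float(s["grip_width"]),4))
E
python3 - <<'E'
import st
from h import *
for n in("top","scene"):
    im=camera(n);cv2.imwrite(f"pics/e{n}.png",im[:,:,::-1])
    z=.0661 
    for a,r,c in rects(im,"green",150):
        zz=st.s["position"][2]-.066+.055
        P=plane(n,cv2.boxPoints(r),zz)[:,:2];e=P[1]-P[0],P[2]-P[1];L=[np.linalg.norm(x) for x in e];l=e[int(np.argmax(L))]
        print(n,a,r[0],P.mean(0),L,np.arctan(-l[0]/l[1]))
E
```

```text
clock: 9.82
position: [0.5913, -0.3193, 0.2374]
tcp_rot: [1.305, 1.144, -1.305]
force: [1.0, -1.0, -5.6]
grip_width: 0.0138
clock: 10.23
position: [0.5708, -0.2512, 0.2862]
tcp_rot: [1.232, 1.192, -1.234]
force: [0.7, 1.3, -6.6]
grip_width: 0.0136
clock: 10.65
position: [0.5257, -0.0984, 0.2861]
tcp_rot: [1.091, 1.281, -1.09]
force: [0.1, 0.1, -5.3]
grip_width: 0.0136
clock: 11.07
position: [0.4984, 0.0046, 0.286]
tcp_rot: [1.089, 1.286, -1.085]
force: [0.5, -0.1, -5.6]
grip_width: 0.0138
clock: 11.23
position: [0.4996, -0.0017, 0.2861]
tcp_rot: [1.092, 1.279, -1.092]
force: [0.3, -0.7, -5.9]
grip_width: 0.0136
[ 0.4996 -0.0017  0.2861] jaw 0.158 F [ 0.3 -0.7 -5.9] g 0.0136
top 702.5 (274.4266052246094, 207.77044677734375) [ 0.5061387  -0.05023155] [np.float64(0.03501262348176577), np.float64(0.1030658584531249)] -1.4158907728028483
top 5612.5 (47.942161560058594, 84.56703186035156) [0.7691744  0.46122394] [np.float64(0.237814974421641), np.float64(0.14463557102087718)] -0.01962879328450667
scene 1065.0 (297.3000183105469, 185.4000244140625) [ 0.50602593 -0.03556576] [np.float64(0.07368236034069202), np.float64(0.10611712256355614)] -1.4143644175110368
scene 3861.5 (508.6922607421875, 128.46151733398438) [0.84166815 0.42701893] [np.float64(0.25814654765868245), np.float64(0.1336378260338454)] 0.003085627376513133
```

View pics/etop.png

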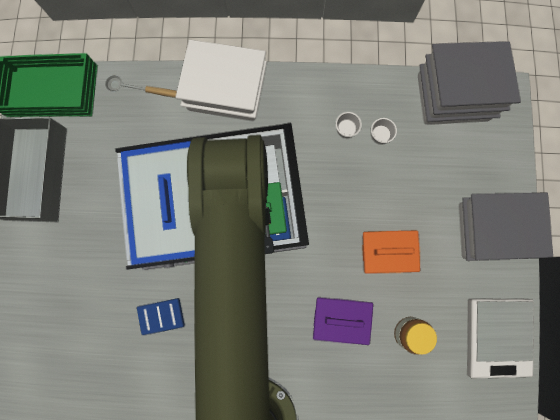

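View pics/escene.png

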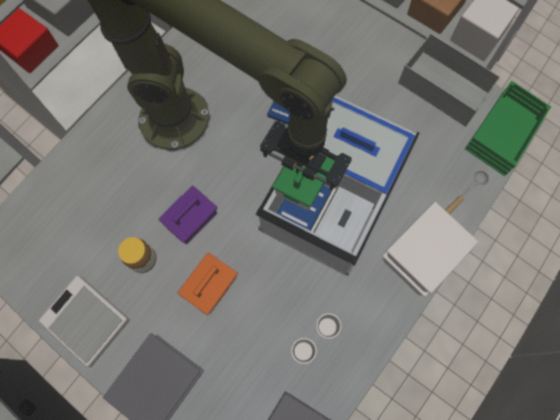

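```bash
python3 - <<'E'
from h import *
c,n=np.cos(.161),np.sin(.161)
def W(P): p=P[:,:2]-[.5615,.0145]; return np.round(np.c_[c*p[:,0]+n*p[:,1],-n*p[:,0]+c*p[:,1]],4)
print("div",W(plane("top",np.array([[252,221],[410,202]])/2.2+[100,100],.072)),W(plane("scene",np.array([[523,183],[469,290]])/2.2+[100,100],.072)))
print("plate corners",W(plane("top",np.array([[268,229],[409,212],[275,323],[420,304]])/2.2+[100,100],.042)))
E
```

```text
div [[-0.0002  0.0901]
 [-0.003  -0.0881]] [[ 0.0023  0.0909]
 [ 0.0064 -0.0686]]
plate corners [[-0.007   0.0768]
 [-0.0094 -0.0861]
 [-0.115   0.0817]
 [-0.1156 -0.0842]]
```

```bash
python3 -m handwheel '0.1 0.3 -1 0 -1;0 0 -2 0 -1;0 0 -2 0 -1;0 0 -2 0 -1;0 0 -1 0 -1'; python3 -m handwheel '0 0 -1 0 -1;0 0 -1 0 -1;0 0 -1 0 -1;0 0 -1 0 -1;0 0 0 0 -1';python3 - <<'E'
import st
from h import *
for n in("top","scene"):
    im=camera(n);cv2.imwrite(f"pics/f{n}.png",cv2.resize(im[110:290,160:340],None,fx=3,fy=3,interpolation=2)[:,:,::-1])
E
```

```text
clock: 11.75
position: [0.4991, 0.0019, 0.2028]
tcp_rot: [1.09, 1.282, -1.096]
force: [-0.7, -0.4, -6.4]
grip_width: 0.014
clock: 12.17
position: [0.4995, 0.0025, 0.164]
tcp_rot: [1.089, 1.282, -1.094]
force: [-0.7, 0.0, -6.5]
grip_width: 0.0136
[0.4995 0.0025 0.164 ] jaw 0.159 F [-0.7  0.  -6.5] g 0.0136
```

View pics/fscene.png

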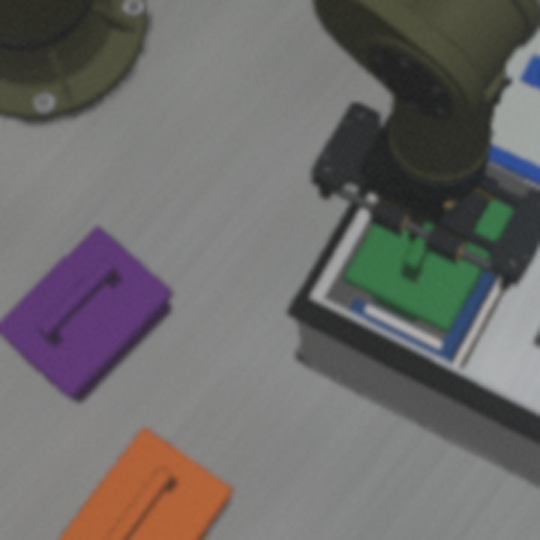

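View pics/ftop.png

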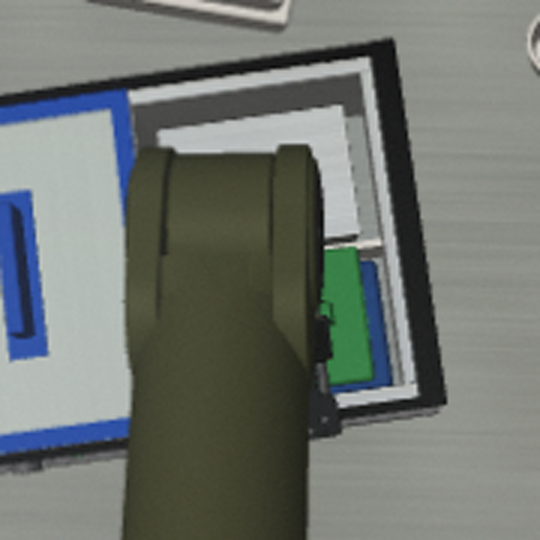

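The box hangs within its bay: green at (345,315) in the top crop, with even margins to the wall and divider. I'll lower it slowly onto the plate.

```bash
python3 -m handwheel '0 0 -1 0 -1;0 0 -1 0 -1;0 0 -1 0 -1;0 0 -1 0 -1;0 0 -0.5 0 -1'; python3 -m handwheel '0 0 -0.3 0 -1;0 0 -0.3 0 -1;0 0 -0.2 0 -1;0 0 0 0 -1'; python3 -m handwheel '0 0 -0.1 0 -1;0 0 -0.1 0 -1;0 0 0 0 -1'
```

```text
clock: 12.68
position: [0.4995, 0.0025, 0.119]
tcp_rot: [1.09, 1.282, -1.093]
force: [-1.5, 0.7, -6.5]
grip_width: 0.0135
clock: 13.02
position: [0.5007, 0.0026, 0.1129]
tcp_rot: [1.091, 1.28, -1.091]
force: [-0.6, -0.2, -6.6]
grip_width: 0.0138
clock: 13.27
position: [0.5008, 0.0026, 0.1112]
tcp_rot: [1.091, 1.28, -1.091]
force: [-0.7, -0.1, -6.0]
grip_width: 0.0135
```

```bash
python3 -m handwheel '0 0 -0.1 0 -1;0 0 -0.1 0 -1;0 0 0 0 -1';python3 -m handwheel '0 0 -0.1 0 -1;0 0 0 0 -1;0 0 0 0 -1'
```

```text
clock: 13.52
position: [0.5006, 0.0025, 0.1089]
tcp_rot: [1.091, 1.28, -1.091]
force: [-0.2, 0.2, -5.8]
grip_width: 0.0135
clock: 13.77
position: [0.5008, 0.0026, 0.1082]
tcp_rot: [1.091, 1.28, -1.091]
force: [0.9, 0.0, -6.2]
grip_width: 0.0133
```

```bash
python3 -m handwheel '0 0 -0.1 0 -1;0 0 0 0 -1;0 0 0 0 -1';python3 -m handwheel '0 0 -0.1 0 -1;0 0 0 0 -1;0 0 0 0 -1'
```

```text
clock: 14.02
position: [0.5009, 0.0025, 0.108]
tcp_rot: [1.092, 1.28, -1.091]
force: [-4.4, 1.2, 4.6]
grip_width: 0.0137
clock: 14.27
position: [0.5009, 0.0026, 0.108]
tcp_rot: [1.092, 1.281, -1.091]
force: [-7.9, -0.9, 11.8]
grip_width: 0.0137
```

Contact is at TCP z 0.108, exactly as expected for a box resting on the plate. I'll ease off and release with a narrow opening.

```bash
python3 -m handwheel '0 0 0.15 0 -1;0 0 0 0 -0.3;0 0 0 0 -0.3;0 0 0 0 -0.3;0 0 0 0 -0.3';python3 -m handwheel '0 0 0 0 -0.3;0 0 0.5 0 -0.3;0 0 1 0 -0.3;0 0 1.5 0 -0.3;0 0 2 0 -0.3'; python3 -m handwheel '0 0 2.5 0 -0.3;0 0 2.5 0 -0.3;0 0 2.5 0 -0.3;0 0 2.5 0 -0.3;0 0 2 0 -0.5'
```

```text
clock: 14.68
position: [0.5011, 0.0026, 0.1077]
tcp_rot: [1.092, 1.279, -1.091]
force: [-0.5, -0.7, 0.7]
grip_width: 0.0284
clock: 15.1
position: [0.5, 0.0024, 0.1579]
tcp_rot: [1.09, 1.281, -1.093]
force: [0.9, 0.1, -0.1]
grip_width: 0.0305
clock: 15.52
position: [0.5012, 0.0024, 0.2808]
tcp_rot: [1.093, 1.278, -1.089]
force: [0.9, 0.6, -0.1]
grip_width: 0.0281
```

```bash
python3 -m handwheel '0.3 2 0 0 -1;0.3 3.5 0 0 -1;0.4 3.5 0 0 -1;0.3 3.5 0 0 -1;0.3 3.5 0 0 -1';python3 -m handwheel '0.3 3.5 0 0 -1;0.3 2.5 0 0 -1;0.3 1.8 0 0 -1;0 0 0 0 -1;0 0 0 0 -1'; python3 - <<'E'
import st
from h import *
for n in("top","scene"):
    im=camera(n);cv2.imwrite(f"pics/g{n}.png",cv2.resize(im[80:290,100:380],None,fx=2.5,fy=2.5,interpolation=2)[:,:,::-1])
    for a,r,c in rects(im,"green",150):
        P=plane(n,cv2.boxPoints(r),.097)[:,:2];print(n,a,r[0],P.mean(0),np.linalg.norm(P[1]-P[0]),np.linalg.norm(P[2]-P[1]),P[2]-P[1])
E
```

```text
clock: 15.93
position: [0.5168, 0.1641, 0.2789]
tcp_rot: [1.093, 1.279, -1.09]
force: [0.3, -0.1, 0.3]
grip_width: 0.0024
clock: 16.35
position: [0.5258, 0.2407, 0.2778]
tcp_rot: [1.09, 1.28, -1.091]
force: [0.1, -0.4, 0.4]
grip_width: 0.0008
[0.5258 0.2407 0.2778] jaw 0.16 F [ 0.1 -0.4  0.4] g 0.0008
top 2388.5 (252.76856994628906, 219.76422119140625) [0.49914365 0.00571134] 0.1397592043382205 0.10469040380293246 [-0.10337913 -0.01651775]
top 5463.5 (47.919044494628906, 84.85736083984375) [0.84070079 0.56125531] 0.2827295279003208 0.17186681092665926 [-0.17045641 -0.02197302]
scene 1713.0 (303.13677978515625, 197.35379028320312) [0.50140347 0.0043987 ] 0.14296160732333957 0.10532589283999415 [0.10468481 0.01160319]
scene 3866.0 (508.6922607421875, 128.46151733398438) [0.85835252 0.5604923 ] 0.30054164357219637 0.15558500488928118 [ 0.15558442 -0.00042748]
```

View pics/gtop.png

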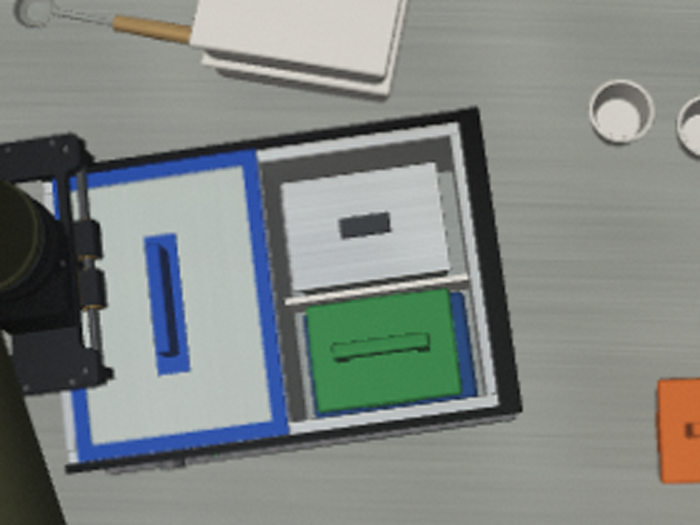

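View pics/gscene.png

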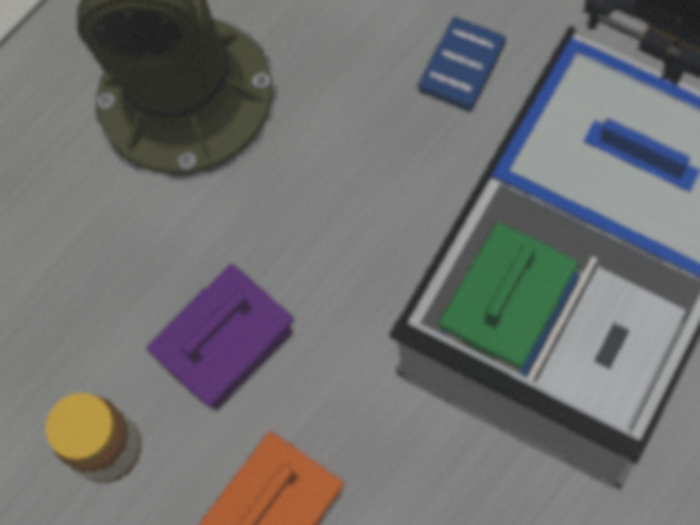

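The box sits flat inside the bay: the lid is 140 × 105 mm at the expected lid height, centred on (0.500, 0.005), and the pan is untouched. Next I'll lower behind the grip and push the hatch shut.

```bash
python3 -m handwheel '0 0 -2.5 0 -1;0 0 -3 0 -1;0 0 -3 0 -1;0 0 -1.5 0 -1;0 0 -0.5 0 -1';python3 -m handwheel '0.08 -0.5 0 0 -1;0.16 -1 0 0 -1;0.16 -1 0 0 -1;0.16 -1 0 0 -1;0.16 -1 0 0 -1'
```

```text
clock: 16.87
position: [0.5243, 0.2375, 0.1697]
tcp_rot: [1.09, 1.28, -1.098]
force: [-0.5, -0.4, 0.7]
grip_width: 0.0006
clock: 17.28
position: [0.534, 0.1952, 0.1743]
tcp_rot: [1.094, 1.28, -1.088]
force: [-0.3, 3.9, 1.6]
grip_width: 0.0005
```

```bash
python3 -m handwheel '0.16 -1 0 0 -1;0.16 -1 0 0 -1;0.16 -1 0 0 -1;0.16 -1 0 0 -1;0.16 -1 0 0 -1';python3 -m handwheel '0.16 -1 0 0 -1;0.16 -1 0 0 -1;0.16 -1 0 0 -1;0.16 -1 0 0 -1;0.16 -1 0 0 -1';python3 -m handwheel '0.1 -0.6 0 0 -1;0.08 -0.5 0 0 -1;0.08 -0.5 0 0 -1;0.08 -0.5 0 0 -1;0.05 -0.3 0 0 -1'
```

```text
clock: 17.7
position: [0.5413, 0.1446, 0.1728]
tcp_rot: [1.092, 1.28, -1.091]
force: [0.6, 2.4, 2.0]
grip_width: 0.0005
clock: 18.12
position: [0.5492, 0.0946, 0.1725]
tcp_rot: [1.091, 1.28, -1.091]
force: [1.5, 2.9, 1.1]
grip_width: 0.0002
clock: 18.53
position: [0.5526, 0.0708, 0.1723]
tcp_rot: [1.091, 1.28, -1.092]
force: [-0.2, 1.7, 0.5]
grip_width: 0.0004
```

```bash
python3 -m handwheel '0.08 -0.5 0 0 -1;0.08 -0.5 0 0 -1;0.08 -0.5 0 0 -1;0.08 -0.5 0 0 -1;0.05 -0.3 0 0 -1';python3 -m handwheel '0.05 -0.3 0 0 -1;0.03 -0.2 0 0 -1;0.03 -0.2 0 0 -1;0.03 -0.2 0 0 -1;0.03 -0.2 0 0 -1'
```

```text
clock: 18.95
position: [0.5565, 0.0474, 0.1724]
tcp_rot: [1.091, 1.28, -1.092]
force: [-0.3, 2.1, -0.6]
grip_width: 0.0005
clock: 19.37
position: [0.5581, 0.0376, 0.1724]
tcp_rot: [1.091, 1.281, -1.091]
force: [0.3, 1.7, -1.2]
grip_width: 0.0006
```

```bash
python3 -m handwheel '0.02 -0.15 0 0 -1;0.02 -0.15 0 0 -1;0.02 -0.15 0 0 -1;0 0 0 0 -1'
```

```text
clock: 19.7
position: [0.5585, 0.0348, 0.1725]
tcp_rot: [1.092, 1.283, -1.09]
force: [-0.6, 4.8, -0.7]
grip_width: 0.0004
```

```bash
python3 -m handwheel '0.02 -0.15 0 0 -1;0.02 -0.15 0 0 -1;0 0 0 0 -1'; python3 -m handwheel '0.02 -0.15 0 0 -1;0.02 -0.15 0 0 -1;0 0 0 0 -1'
```

```text
clock: 19.95
position: [0.5585, 0.0347, 0.1726]
tcp_rot: [1.093, 1.287, -1.087]
force: [-1.8, 9.6, -0.1]
grip_width: 0.0006
clock: 20.2
position: [0.5584, 0.0347, 0.1726]
tcp_rot: [1.093, 1.29, -1.084]
force: [-3.1, 14.7, 0.4]
grip_width: 0.0008
```

The TCP stopped dead at y 0.0347 while the force rose to 15 N, which is the closed stop. I'll back off and check.

```bash
python3 -m handwheel '-0.1 0.6 0 0 -1;-0.2 1 0 0 -1;-0.2 1 1 0 -1;0 1 3 0 -1;0 2 3.5 0 -1';python3 -m handwheel '-1 3 3 0 -1;-1 3.5 1 0 -1;-1 3.5 0 0 -1;-1 3.5 0 0 -1;-1 3.5 0 0 -1';python3 -m handwheel '-1 3.5 0 0 -1;-1 3.5 0 0 -1;-1 3.5 0 0 -1;-1 3.5 0 0 -1;0 0 0 0 -1'; python3 - <<'E'
import st
from h import *
o=np.array([.5615,.015])
for n in("top","scene"):
    im=camera(n);cv2.imwrite(f"pics/z{n}.png",cv2.resize(im,None,fx=1.4,fy=1.4,interpolation=2)[:,:,::-1])
    for a,r,c in rects(im,"blue",500):
        P=plane(n,cv2.boxPoints(r),.155)[:,:2];print(n,a,np.round(r[0]),P.mean(0),np.linalg.norm(P[1]-P[0]),np.linalg.norm(P[2]-P[1]))
    for a,r,c in rects(im,"orange",500): print("orange",plane(n,[r[0]],.055))
E
```

```text
clock: 20.62
position: [0.5531, 0.0803, 0.2472]
tcp_rot: [1.09, 1.279, -1.099]
force: [1.4, -0.4, -0.2]
grip_width: 0.0005
clock: 21.03
position: [0.5047, 0.2529, 0.2879]
tcp_rot: [1.093, 1.278, -1.091]
force: [1.0, -0.6, 0.5]
grip_width: 0.0004
clock: 21.45
position: [0.4597, 0.4006, 0.2861]
tcp_rot: [1.084, 1.289, -1.082]
force: [-1.5, 0.5, -0.9]
grip_width: 0.0004
[0.4597 0.4006 0.2861] jaw 0.171 F [-1.5  0.5 -0.9] g 0.0004
top 1130.5 [160. 316.] [0.26807968 0.20506273] 0.09809765055458919 0.06400811497888259
top 626.5 [248. 190.] [0.56201777 0.0154268 ] 0.029232552824730907 0.12916532192530905
top 9571.5 [248. 190.] [0.56221879 0.01625519] 0.20027821948143268 0.2690544839988089
top 7787.0 [248. 190.] [0.56183333 0.01599688] 0.17811979325293256 0.24513419483032436
orange [[ 0.4331383  -0.33522768  0.055     ]]
scene 7014.5 [324. 201.] [0.55964999 0.01379733] 0.1986790354542559 0.27829368896078394
scene 5916.0 [325. 200.] [0.56134123 0.01558062] 0.182154025193809 0.2573399808555035
orange [[ 0.43688396 -0.33610482  0.055     ]]
```

View pics/ztop.png

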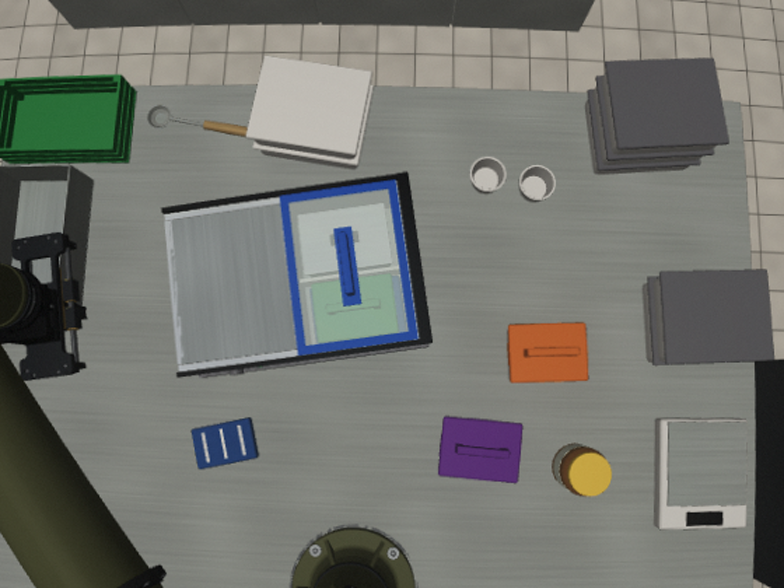

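View pics/zscene.png

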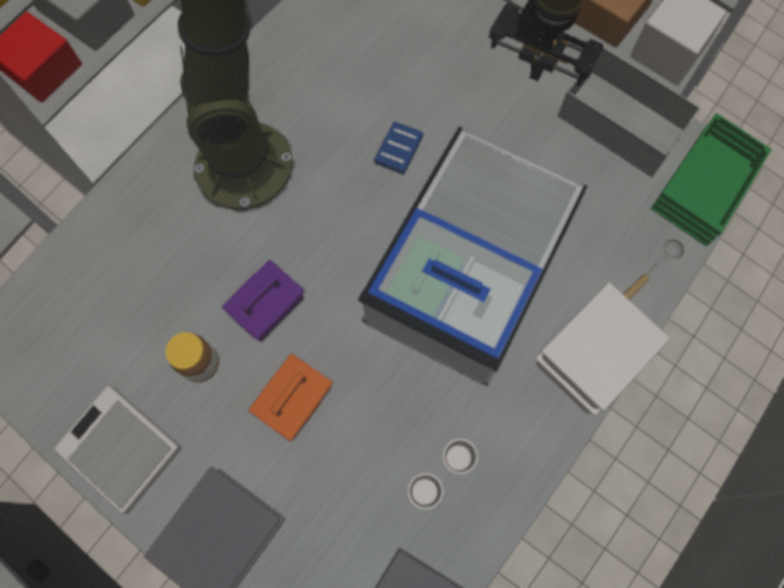

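The hatch edge lies flush against the black frame, at column ~415 in the top view. The hatch centre is at (0.562, 0.016), which matches the well origin, so travel is about 0. The green box shows through the panel upright, and the orange box and cups have not moved.

```bash
python3 -m handwheel '0 0 0 0 -1;0 0 0 0 -1;0 0 0 0 -1'; python3 -c "
from plant import job
print(job.close_job())"
```

```text
clock: 21.8
position: [0.4661, 0.39, 0.2868]
tcp_rot: [1.094, 1.278, -1.093]
force: [-0.4, -0.6, 0.2]
grip_width: 0.0004
the job is handed in; nothing more can be done
None
```

The job is done and handed in at 21.8 s of the 67 s allowed. I pushed the hatch open to its stop, lowered the green-lidded box by its handle onto the cold plate and released it. I then pushed the hatch slowly along its track until it stopped against the frame.

**Last checks:**
- **Hatch:** its centre was within about 2 mm of the well origin, so it is shut. It did not move further as I pressed up to about 15 N.
- **Green box:** it is upright. It touched down at the height expected for the plate, and after release its lid measured about 140 × 105 mm, centred in the bay.
- **Other items:** the orange box measured within about 1 mm of where it started. The pan, cups and purple box look unmoved in the pictures; I did not measure them.
- **Robot:** it was clear of everything when I handed in.

**Small disagreements:** the two cameras differed by 2–3 mm on most points. The final stop came about 4 mm before the fingertip position I had predicted. I put that down to the finger thickness and the well position I had assumed, since the pictures show the hatch flush with the frame.

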